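# Fit the orange-line spool onto the fly reel and hold it home

## Task

Pick up the loose reel spool with the orange line, carry it to the reel frame in the bench stand (do not let it fall onto the frame) and lower it over the spindle, sliding it gently as needed until it drops on. Then press it fully home against the sprung drag hub, so that its back flange is sunk inside the frame's rim, and finish still holding the spool pressed down there, so that I can tighten the drag nut underneath. Never force it, and leave the green-line spool and the other things where they are.

Things in the scene. Friction and masses are not known exactly. Their poses are not given: they have to be found in the camera images.
- orange_spool: loose black fly-reel spool wound with ORANGE line, lying flat on the table, knob side up; 0.08 to 0.17 kg. A disc 90 mm in diameter and 28 mm thick, with a silver knob and a crank handle on its upper face and a central pocket 48 mm wide and 10 mm deep in its underside. Origin: centre of the underside; z up, x towards the crank handle. Any turn about z is good on the spindle
- spool_knob (a point): middle of the orange spool's round knurled silver knob, on the spool's axis, 38 mm above its underside; the knob is 30 mm in diameter and stands from 28 to 48 mm above the underside. It is gripped from above
- crank_handle (a point): top of the orange spool's brown wooden crank handle, 34 mm from the spool's axis along its +x, 52 mm above its underside; the handle is 13 mm thick (a flat brass counterweight lies opposite). Fingers that close along the spool's y axis stay clear of it
- bore_mouth (a point): centre of the roof of the pocket under the orange spool, 10 mm above its underside, on its axis: mouth of the blind bore that takes the spindle, 12.5 mm wide and 18 mm deep
- green_spool: an identical spool with GREEN line; not to be used or disturbed. Origin: centre of the underside
- reel_stand: fixed bench stand: dark steel base 165 x 110 x 12 mm, post and rod seat with brass hoods, holding a grey reel frame level by its foot, spindle upright. Origin on the table under the spindle, z up; post and rod seat on its +x side. The frame's round back plate is 102 mm across, its inner face 59 mm above the table, with a rim of 97 mm inner diameter up to 65 mm
- frame_arc (a point): middle of the top of the frame's arc, 91 mm above the table, 52.5 mm from the spindle's axis on the stand's +x side. Pillars and arc run 60 degrees either way from here, their inner face 49 mm from the axis; elsewhere the frame is open above its rim
- spindle_tip (a point): top centre of the steel spindle, 87.5 mm above the table; 10 mm in diameter, the last 4 mm tapering to 6 mm. A spool set down on it off-centre stops with its underside about 77 mm above the table; slid to within about 3 mm of centre it can go down over the spindle, 12 mm, until it rests on the drag hub
- spool_seat (a point): point on the spindle's axis, 61 mm above the table, where the centre of the spool's underside lies when the spool is fully home (back flange 4 mm below the top of the frame's rim)
- drag_hub (a joint): brass drag hub, 34 mm in diameter, around the foot of the spindle; sprung. 0 = up (a spool that has dropped on rests on it, underside 65 mm above the table), 0.004 m = pressed fully down (spool home). It starts to yield at 5 N and is down at 11 N; it springs back when let go
- gold_reel: bystander: complete gold-coloured reel, 76 mm across, lying on the table
- phone: bystander: black phone 150 x 74 x 8 mm
- fly_box: bystander: clear compartment box of flies, 190 x 125 x 36 mm
- cement_bottle: bystander: small amber bottle, 32 mm across, 66 mm tall
- screwdriver: bystander: red-handled screwdriver, 160 mm long
- bobbin: bystander: thread bobbin holder with red thread, 115 mm long
Not all that is in view belongs to the job. Leave any blue look-alike of the orange_spool alone.

How it is judged:
On the way, in this order (a step that is already met when the one before it is completed fails the run):
1. the orange spool is lifted clear of the table in the gripper (height (world z) of orange_spool above 0.03 m and contact force between the fingers and orange_spool above 1 N and horizontal distance between orange_spool and spool_seat above 0.02 m), for 0.2 s.
2. the spool has dropped on: upright, the spindle inside its bore (z of orange_spool in the frame of spool_seat below 0.01 m and horizontal distance between orange_spool and spool_seat below 0.003 m and angle between orange_spool's own z axis and vertical below 0.08 rad), for 0.1 s.
At the end, for the whole second after the job is handed in: The orange spool sits on the spindle (axis within 3 mm, tilt under 0.06 rad), pressed home: drag hub down by more than 3 of its 4 mm, underside within 1.5 mm of its seat, at least 6 N on the reel, at rest, with the robot's fingers still on the spool (over 3 N) (value of joint drag_hub above 0.003 m and z of orange_spool in the frame of spool_seat below 0.0015 m and horizontal distance between orange_spool and spool_seat below 0.003 m and angle between orange_spool's own z axis and vertical below 0.06 rad and contact force between the fingers and orange_spool above 3 N and contact force between orange_spool and reel_stand above 6 N and linear speed of orange_spool below 0.02 m/s); the arm keeps its last pose, push and grip.
It fails at once if the spool is let go over the frame and falls onto it (horizontal distance between orange_spool and spool_seat below 0.06 m and z of orange_spool in the frame of spool_seat above 0.03 m and contact force between the fingers and orange_spool below 0.05 N).
It fails at once if the spool is forced against the reel (over 60 N) (contact force between orange_spool and reel_stand above 60 N).
It fails at once if the green spool or another bystander is disturbed (distance of any of green_spool, gold_reel, phone, fly_box, cement_bottle, screwdriver, bobbin from where it was at the start of the episode above 0.02 m).
It also fails if it takes over 42 s, if anything falls off the work surface, if the arm or the gripper's body presses on something with over 40 N, if the wrist force passes 120 N, or if a joint passes its speed limit or range.

## Robot

A 7-joint arm with a two-finger parallel gripper is mounted at the origin on the work surface. World frame = base frame: x ahead of the robot, y to its left, z up, the work surface at z = 0. Lengths are in m, angles in rad, forces in N, time in s.
With the tool pointing down it reaches from about 0.35 to 0.9 m from the base axis. Payload 8.1 kg.
Tool frame: the origin (TCP) lies where the fingers leave the gripper's body, on its centre line; the fingertips stand 66 mm ahead of it and the grasp point (between the pads) lies 47 mm ahead of it (arm.tip_reach is the distance from the TCP to the fingertips, in m); z points along the fingers, y is the direction in which the jaws open and shut (so a half turn about z gives the same grasp; the last joint's range is limited). The gripper opens to 92 mm and grips with 3 to 60 N. Pads are 19 mm wide; open, the fingers measure 130 mm over their backs; the gripper's body (75 mm by 190 mm) begins 47 mm behind the grasp point.
Start: joints at [-0.103, 0.434, 0.025, 1.573, -0.012, 1.134, -0.075], TCP at [0.625, -0, 0.292] pointing down, gripper open.
Joint ranges: [-2.62, 2.62], [-0.44, 2.09], [-1.27, 1.32], [0.08, 2.57], [-1.32, 4.46], [0.12, 2], [-2.74, 2.74]. Speed limits (rad/s): [2.22, 2.22, 3.01, 3.01, 3.14, 3.14, 3.14].

## Interface

Orientations are given as a rotation vector (axis times angle).
In Python, from cell import arm gives the robot as it stands.
- The arm moves only by the tool carry_out, never from a script. Its argument "plan" is a list of rows, each a list of 5 numbers: the shift along the world's x, y, z in cm, then the turn about the world's z in rad, then the finger opening in cm, from 0 to 9.18. In form: [[tx, ty, tz, spin, fingers], ...]. A call has 1 to 20 rows; each row is the pose to reach, as a shift and turn from the pose measured when the call began; what a row does not reach only later rows make up. A row lasts 1/10 s, in which the tool goes at most 50 mm and 8.59 degrees, less where a joint would pass 70% of its speed; a pose out of reach is approached as far as the arm can. A call with a gripper value outside its range is refused whole. The fingers move at their own pace and stop on an object; "squeeze" is the grip in N (left out, the last holds). Time passes only in rows, so rows that repeat a pose let the fingers close. It gives the time, the measured TCP pose, the force and the opening at its end, in the units of the state.
- arm.observe(): the state, without advancing time (a new reading comes with each control period).
- arm.get_image(name): name is "scene" or "side" or "wrist"; returns (picture, depth): 480x640x3 uint8, red, green, blue; 480x640 float32, m along the optical axis (not along the pixel's ray), 0 where there is no reading.
- arm.get_calibration(name): a dict with "intrinsics" (3x3 intrinsics, pixels), "D" ([k1, k2, p1, p2, k3] as OpenCV has them; the pictures are not rectified), "rvec" (rotation vector, rad) and "tvec" (3), from world to camera coordinates, as OpenCV has them; the wrist camera has in their place "tool_from_camera" (4x4, takes a point from camera to tool coordinates, whose origin is the TCP and whose axes are the flange's). Camera axes: x right, y down, z forward; pixel columns grow to the right and rows downward; lengths in m; the calibration is good to about 2 mm. A picture is of the moment at which its call begins: read the wrist's pose just before it. get_calibration takes no time and is no camera call.
- arm.sign_off(): hands the job in, once; it reports no verdict.
The state is a dict: "clock": time; "joints": joint angles; "dq": joint speeds; "joint_efforts": joint torques, N m; "position": TCP position; "ee_rot": TCP orientation; "force": force on the tool from outside, world axes, zero at the start; "ft_torque": the same for the moment, N m; "width": opening from 0.0 (shut) to 1.0 (fully open).
Only numpy, scipy, OpenCV 4.12 (cv2) and the standard library are available. Lean on these libraries where they do the work, as an engineer would, in place of code of your own. Each camera call takes 0.05 s, during which the arm holds its last target. There are 200 camera calls.

## Working session

There is one attempt and no reset: what is moved stays moved. The work goes in short steps, Python scripts to look and compute and a tool call to move; the robot and the scene stay as the last step left them, time stands still between calls to the robot, and variables do not carry over. Pictures are saved under pics/ and viewed, about 8 in all and at most 12, crops included, and the job is handed in when it is done.

Besides the shell and the picture viewer there is one more tool, called after ">>>" by a JSON object that holds its "api" and its "payload". carry_out: Moves the arm, as the interface text tells. Its arguments: {"type":"object","properties":{"plan":{"type":"array"},"squeeze":{"type":"number"}},"required":["plan"]}

```bash
mkdir -p pics
cat > h.py <<'E'
import numpy as np, cv2
from cell import arm
def save(n,im): cv2.imwrite(f'pics/{n}.png',cv2.cvtColor(im,cv2.COLOR_RGB2BGR))
def cam(name,st=None):
    c=arm.get_calibration(name);K=np.array(c['intrinsics']);D=np.array(c['D'])
    if name=='wrist':
        T=np.eye(4);T[:3,:3]=cv2.Rodrigues(np.array(st['ee_rot'],float))[0];T[:3,3]=st['position']
        M=T@np.array(c['tool_from_camera']);return K,D,M[:3,:3],M[:3,3]
    R=cv2.Rodrigues(np.array(c['rvec'],float))[0];return K,D,R.T,-R.T@np.array(c['tvec']).ravel()
def ray(C,uv):
    K,D,R,o=C
    p=cv2.undistortPoints(np.array(uv,float).reshape(-1,1,2),K,D).reshape(-1,2)
    return o,np.c_[p,np.ones(len(p))]@R.T
def onplane(C,uv,z):
    o,d=ray(C,uv);return o+d*((z-o[2])/d[:,2])[:,None]
def depthpt(C,uv,dep):
    o,d=ray(C,uv);return o+d*np.array([dep[int(v),int(u)] for u,v in np.reshape(uv,(-1,2))])[:,None]
E
python3 - <<'E'
from h import *
st=arm.observe();print(st)
ims=[]
for n in ['scene','side','wrist']:
    im,d=arm.get_image(n);ims.append(im);np.savez(f'{n}0.npz',im=im,d=d);save(n+'0',im)
    C=cam(n,st);print(n,C[3],C[2][:,2])
E
```

```text
{'clock': 0.0, 'joints': array([-0.10259767,  0.43519613,  0.02495472,  1.57413961, -0.01156909,
        1.13401609, -0.07512178]), 'dq': array([ 0.00109187, -0.00024543, -0.00110834,  0.00040641, -0.00042265,
       -0.00106241,  0.00055508]), 'joint_efforts': array([ 3.89017032e-04, -6.67853522e+01,  9.84863900e-01, -3.14464223e+01,
       -6.05165795e-02,  4.27553023e-02,  1.12382318e-04]), 'position': array([ 6.24563689e-01, -5.02596471e-05,  2.91444945e-01]), 'ee_rot': array([-2.22079258e+00, -2.22064888e+00,  1.96752667e-03]), 'force': array([ 0.16815887,  0.37222088, -0.62905951]), 'ft_torque': array([0.01165844, 0.03216181, 0.00355961]), 'width': 0.998839723579511}
scene [1.06228888 0.12417111 0.92202204] [-0.51528988 -0.05890673 -0.85498909]
side [0.14866893 0.87169154 0.58570695] [ 0.39052772 -0.76621126 -0.51030228]
wrist [0.62381887 0.08484262 0.3832087 ] [-0.00183017 -0.31031166 -0.95063312]
```

View pics/scene0.png

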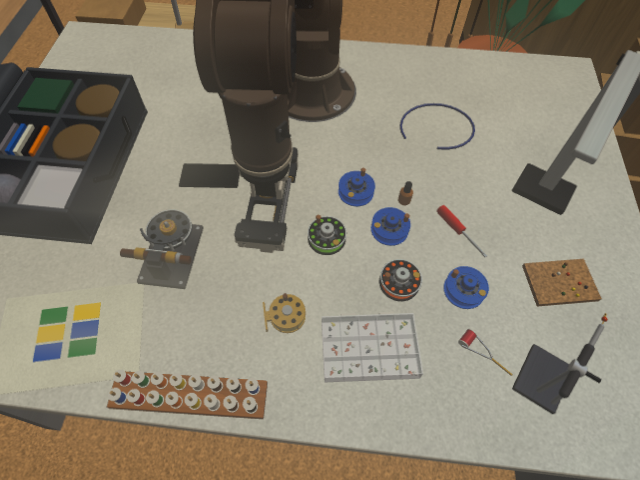

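View pics/side0.png

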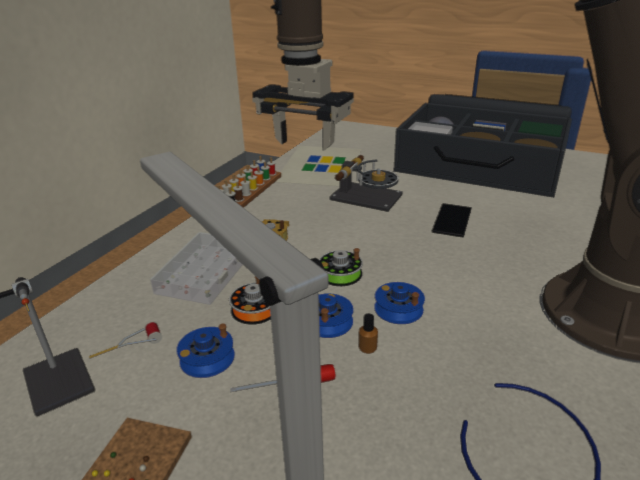

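Candidates in scene: orange-wound spool (402,278), green (327,233), blue look-alikes (357,187), (390,225), (466,287), gold reel (288,312). I choose (402,278). The stand is at (168,240). Next, one close crop of both and a first measurement.

Run:
```python
from h import *
z=np.load('scene0.npz');im,d=z['im'],z['d']
a=cv2.resize(im[230:330,350:450],(400,400),interpolation=cv2.INTER_CUBIC);b=cv2.resize(im[195:295,115:215],(400,400),interpolation=cv2.INTER_CUBIC)
save('crop0',np.hstack([a,b]))
C=cam('scene')
uv=[(402,272),(402,278),(168,225),(168,240)]
for u,p in zip(uv,depthpt(C,uv,d)):print(u,p)
hsv=cv2.cvtColor(im,cv2.COLOR_RGB2HSV)
m=cv2.inRange(hsv,(4,150,120),(16,255,255));m[:, :370]=0;m[:,440:]=0;m[:250]=0;m[310:]=0
ys,xs=np.nonzero(m);print(len(xs),xs.min(),xs.max(),ys.min(),ys.max())
print(onplane(C,[(402,273)],.048),onplane(C,[(168,218)],.0875))
```

```text
(402, 272) [0.59730288 0.26262498 0.04876078]
(402, 278) [0.61162168 0.26282259 0.04871685]
(168, 225) [ 0.55722405 -0.25323399  0.081959  ]
(168, 240) [ 0.58360685 -0.25124421  0.0621801 ]
152 383 418 262 298
[[0.59930524 0.26277756 0.048     ]] [[ 0.54269904 -0.2558209   0.0875    ]]
```

View pics/crop0.png

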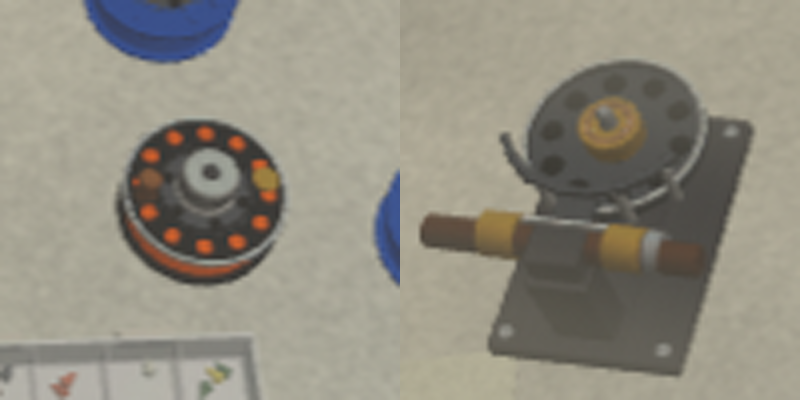

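Chosen: the spool at (402,273) is wound orange, with a silver knob, the brown crank on its -y side and the counterweight on +y. The jaws close along world x, so they already clear the crank. The spindle tip is near (165.7,224.2). I'll move over the spool.

>>> {"api": "carry_out", "payload": {"plan": [[-1.2,5,-1,0,5],[-2.5,10,-2,0,5],[-2.5,15,-4,0,5],[-2.5,20,-6,0,5],[-2.5,25,-8,0,5],[-2.5,26.3,-8,0,5],[-2.5,26.3,-8,0,5],[-2.5,26.3,-8,0,5]], "squeeze": 20}}

```text
clock: 0.95
position: [0.5993, 0.2633, 0.211]
ee_rot: [-2.219, -2.222, 0.003]
force: [-0.3, -1.8, 0.5]
width: 0.544
```

Run:
```python
from h import *
st=arm.observe();im,d=arm.get_image('wrist');np.savez('w1.npz',im=im,d=d,p=st['position'],r=st['ee_rot'])
print(st['clock'],st['position'],st['ee_rot'],st['width'],np.linalg.norm(st['dq']))
C=cam('wrist',st);vis=im.copy()
# project expected knob top
K,D,R,o=C
def proj(P):return cv2.projectPoints(np.array(P,float).reshape(-1,3),cv2.Rodrigues(R.T)[0],-R.T@o,K,D)[0].reshape(-1,2)
e=proj([0.6,.263,.048])[0];print('expected knob',e)
cv2.drawMarker(vis,tuple(int(v) for v in e),(255,0,255),0,12,1)
ys,xs=np.nonzero((d>0)&(d<1));uv=np.c_[xs,ys][::1]
oo,dd=ray(C,uv);P=oo+dd*d[ys,xs][:,None]
m=(abs(P[:,2]-.048)<.004)&(np.hypot(P[:,0]-.6,P[:,1]-.263)<.026)
Q=uv[m];print(len(Q),Q.min(0),Q.max(0));(c,s),r=cv2.minEnclosingCircle(P[m][:,:2].astype(np.float32)),0
print('knob circle',c,s,'z',np.median(P[m][:,2]),'median',np.median(P[m],0))
save('w1',vis)
```

```text
0.95 [0.59934145 0.26333783 0.21100104] [-2.2192648  -2.22243918  0.00336281] 0.5441923254630046 0.05046046689150749
expected knob [325.94590965 243.94493517]
1386 [303 221] [345 262]
knob circle (0.5985078811645508, 0.26385486125946045) 0.01566319912672043 z 0.04726011291800589 median [0.59864865 0.26462493 0.04726011]
```

View pics/w1.png

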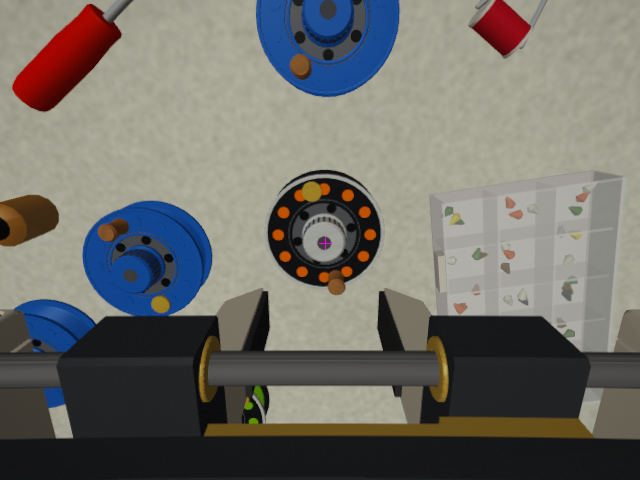

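Knob at (324,242) and crank at (337,285). The measured radius of 15.7 mm and top height of 47 mm match the description. Descend to put the fingertips at about z=32 mm, then close and lift slightly.

>>> {"api": "carry_out", "payload": {"plan": [[-0.1,0.05,-4,0,5],[-0.1,0.05,-8,0,5],[-0.1,0.05,-10.3,0,5],[-0.1,0.05,-11.3,0,5],[-0.1,0.05,-11.3,0,5],[-0.1,0.05,-11.3,0,2],[-0.1,0.05,-11.3,0,2],[-0.1,0.05,-11.3,0,2],[-0.1,0.05,-11.3,0,2],[-0.1,0.05,-11.3,0,2],[-0.1,0.05,-11.3,0,2],[-0.1,0.05,-10.3,0,2],[-0.1,0.05,-8,0,2],[-0.1,0.05,-4,0,2],[-0.1,0.05,0,0,2],[-0.1,0.05,0,0,2],[-0.1,0.05,0,0,2],[-0.1,0.05,0,0,2]], "squeeze": 40}}

```text
clock: 2.8
position: [0.5981, 0.2621, 0.2106]
ee_rot: [-2.222, -2.22, 0.006]
force: [-0.4, 0.2, -2.2]
width: 0.319
```

Run:
```python
from h import *
st=arm.observe();print(st['force'],st['position'],st['width']*9.18)
im,d=arm.get_image('wrist');np.savez('w2.npz',im=im,d=d,p=st['position'],r=st['ee_rot'])
s,ds=arm.get_image('side')
save('lift',np.vstack([cv2.resize(im,(400,300)),cv2.resize(s[120:420,150:550],(400,300))]))
# spindle tip refine from scene 0 and side 0
Cs=cam('scene');Cd=cam('side')
print(onplane(Cs,[(165.7,224.2)],.0875))
z=np.load('side0.npz')['im'];save('sidestand',cv2.resize(z[140:220,320:420],(800,640))[:600])
```

```text
[-0.44764485  0.23185839 -2.16914408] [0.59814624 0.26207377 0.21056545] 2.930245529380013
[[ 0.55909955 -0.25630794  0.0875    ]]
```

View pics/lift.png

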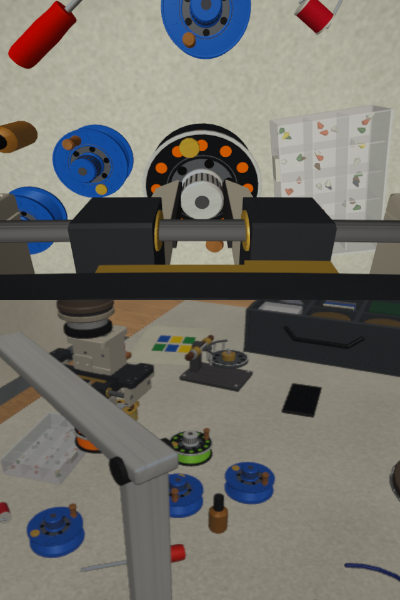

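Lifted and held on the knob. Raise it and carry it past the stand to y≈-0.336, where the wrist camera sees the spindle unobstructed.

>>> {"api": "carry_out", "payload": {"plan": [[0,-1,2,0,2],[0,-3,4,0,2],[0,-7,6,0,2],[0,-11,7,0,2],[-1,-15,7,0,2],[-1,-19,7,0,2],[-2,-23,7,0,2],[-2,-27,7,0,2],[-3,-31,7,0,2],[-3,-35,7,0,2],[-3.9,-39,7,0,2],[-3.9,-43,7,0,2],[-3.9,-47,7,0,2],[-3.9,-51,7,0,2],[-3.9,-55,7,0,2],[-3.9,-58,7,0,2],[-3.9,-59.8,7,0,2],[-3.9,-59.8,7,0,2],[-3.9,-59.8,7,0,2],[-3.9,-59.8,7,0,2]]}}

```text
clock: 4.9
position: [0.5597, -0.3338, 0.2797]
ee_rot: [-2.218, -2.222, 0.006]
force: [-1.3, 1.1, -2.1]
width: 0.313
```

Run:
```python
from h import *
st=arm.observe();im,d=arm.get_image('wrist');np.savez('w3.npz',im=im,d=d,p=st['position'],r=st['ee_rot'])
print(st['clock'],st['position'],st['ee_rot'],st['width']*9.18,np.linalg.norm(st['dq']))
C=cam('wrist',st);K,D,R,o=C
def proj(P):return cv2.projectPoints(np.array(P,float).reshape(-1,3),cv2.Rodrigues(R.T)[0],-R.T@o,K,D)[0].reshape(-1,2)
print('expected tip',proj([.559,-.256,.0875]))
hs=cv2.cvtColor(im,cv2.COLOR_RGB2HSV)
ys,xs=np.nonzero((d>0)&(d<1));uv=np.c_[xs,ys].astype(float);oo,dd=ray(C,uv);P=oo+dd*d[ys,xs][:,None]
near=np.hypot(P[:,0]-.559,P[:,1]+.256)<.03
m=near&(P[:,2]>.080)&(P[:,2]<.095);print('tip pts',m.sum(),np.median(P[m],0) if m.any() else '',uv[m].mean(0) if m.any() else '')
# knob of held spool, in tool xy
t=st['position'];zt=t[2]-.098+.048
k=(np.hypot(P[:,0]-t[0],P[:,1]-t[1])<.03)&(abs(P[:,2]-zt)<.006)
c=cv2.minEnclosingCircle(P[k][:,:2].astype(np.float32));print('knob',k.sum(),c,np.median(P[k],0),zt)
save('w3',im)
```

```text
4.9 [ 0.55970679 -0.33382902  0.27965321] [-2.21793419 -2.22193628  0.00556156] 2.876821499041029 0.008360582197293555
expected tip [[324.79801587 126.1382694 ]]
tip pts 165 [ 0.554146   -0.25866016  0.08580429] [317.72727273 129.93333333]
knob 4692 ((0.5597426295280457, -0.33385124802589417), 0.030048390850424767) [ 0.55930348 -0.32839071  0.22707565] 0.22965320617103652
```

View pics/w3.png

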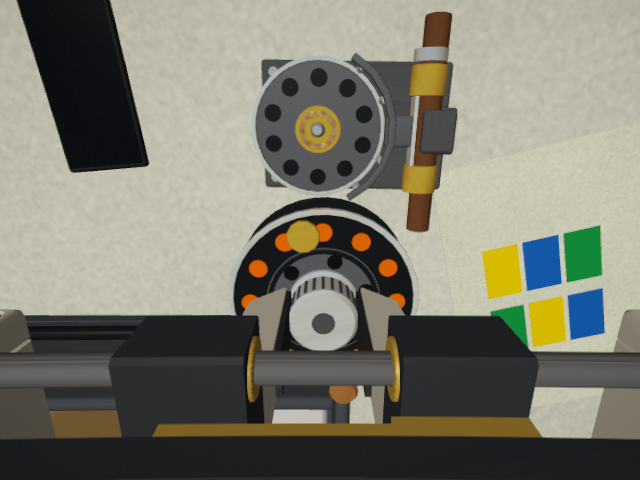

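The spindle tip is at (317.5,129.5). The held knob's top disc is centred near (323,321). The stand is level and open on the left, with the arc on the +x side.

Run:
```python
from h import *
z=np.load('w3.npz');im,d=z['im'],z['d'];C=cam('wrist',dict(position=z['p'],ee_rot=z['r']))
g=cv2.cvtColor(im,cv2.COLOR_RGB2GRAY)
# spindle tip blob: bright grey low-sat within brass
hs=cv2.cvtColor(im,cv2.COLOR_RGB2HSV)
def blob(x0,x1,y0,y1,m):
    mm=np.zeros_like(m);mm[y0:y1,x0:x1]=m[y0:y1,x0:x1];n,l,s,c=cv2.connectedComponentsWithStats(mm.astype(np.uint8));i=1+np.argmax(s[1:,4]);return s[i],c[i]
s,tip=blob(305,330,117,142,(hs[...,1]<70)&(g>60));print('tip',s,tip)
tipw=onplane(C,[tip],.0875)[0];print(tipw, depthpt(C,[tip],d))
s,hub=blob(290,345,100,160,(hs[...,1]>100)&(hs[...,0]>12)&(hs[...,0]<32));
ctr=(s[0]+s[2]/2,s[1]+s[3]/2);print('hub',s,ctr,onplane(C,[ctr],.065+.002))
pts=[(300,315),(345,315),(323,345),(323,300)];print(depthpt(C,pts,d)[:,2])
s,k=blob(285,362,285,357,(hs[...,1]<40)&(g>135));print('knob',s,k)
s2,k2=blob(305,342,310,338,g<110);print('hole',s2,k2)
kz=np.median(depthpt(C,pts,d)[:,2])
for q in (k2,(s[0]+s[2]/2,s[1]+s[3]/2)):
  kw=onplane(C,[q],kz)[0];print('knob w',kw,'rel tcp',kw-z['p'],'shift needed cm',(tipw-kw)[:2]*100)
# tilt of the spool: plane fit on spool top annulus in front (clear part)
ys,xs=np.nonzero(d>0);uv=np.c_[xs,ys].astype(float);o,dd=ray(C,uv);P=o+dd*d[ys,xs][:,None]
r=np.hypot(P[:,0]-z['p'][0],P[:,1]-z['p'][1]);m=(r<.041)&(r>.03)&(P[:,1]>z['p'][1]+.005)&(abs(P[:,2]-.2095)<.006)
A=np.c_[P[m][:,:2]-z['p'][:2],np.ones(m.sum())];f=np.linalg.lstsq(A,P[m][:,2],rcond=None)[0];print('top face plane',m.sum(),f)
```

```text
tip [311 123  14  14 151] [317.38410596 129.2781457 ]
[ 0.55374528 -0.25813483  0.0875    ] [[ 0.55374273 -0.25813931  0.08736267]]
hub [ 295  105   46   48 1563] (np.float64(318.0), np.float64(129.0)) [[ 0.55383309 -0.25860158  0.067     ]]
[0.22828674 0.22751142 0.22625718 0.22711451]
knob [ 289  285   68   65 2960] [322.00337838 318.63817568]
hole [312 313  23  21 366] [322.95901639 323.31967213]
knob w [ 0.55848417 -0.3326523   0.22731297] rel tcp [-0.00122262  0.00117672 -0.05234024] shift needed cm [-0.47388873  7.45174769]
knob w [ 0.55849691 -0.32987775  0.22731297] rel tcp [-0.00120988  0.00395127 -0.05234024] shift needed cm [-0.47516265  7.17429266]
top face plane 5041 [-0.0110021   0.0324107   0.20665497]
```

Spindle relative to the held spool: Δx≈-0.47, Δy≈+7.45 cm. The tip at 87.4 mm and the hub diameter both check out. Underside is about 100 mm below the TCP. I'll move over the spindle and come down to about 5 mm above the off-centre contact height.

>>> {"api": "carry_out", "payload": {"plan": [[-0.2,2,0,0,2],[-0.4,4.5,0,0,2],[-0.5,6.5,0,0,2],[-0.5,7.45,0,0,2],[-0.5,7.45,-2,0,2],[-0.5,7.45,-4,0,2],[-0.5,7.45,-6,0,2],[-0.5,7.45,-8,0,2],[-0.5,7.45,-9,0,2],[-0.5,7.45,-9.5,0,2],[-0.5,7.45,-9.5,0,2],[-0.5,7.45,-9.5,0,2],[-0.5,7.45,-9.5,0,2]]}}

```text
clock: 6.25
position: [0.5552, -0.2596, 0.1858]
ee_rot: [-2.219, -2.223, 0.005]
force: [-0.6, -0.1, -1.3]
width: 0.316
```

Run:
```python
from h import *
st=arm.observe();print(st['force'],st['position'],st['width']*9.18)
w,_=arm.get_image('wrist');s,d=arm.get_image('side');c,_=arm.get_image('scene');np.savez('w4.npz',w=w,s=s,c=c)
save('near',np.vstack([cv2.resize(s[110:230,300:440],(700,600))[:300*2:1][::1],])[:600])
```

```text
[-0.63409049 -0.09711802 -1.33710843] [ 0.55523511 -0.259634    0.18581029] 2.899870305122727
```

View pics/near.png

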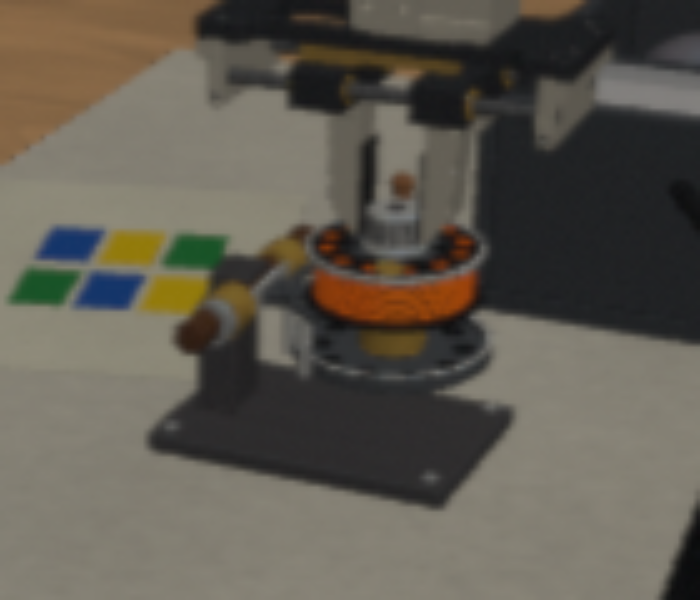

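It looks centred over the frame: spool axis at about column 398, frame at about 397. Lowering gently, just past the off-centre contact height.

>>> {"api": "carry_out", "payload": {"plan": [[-0.03,0.03,-0.4,0,2],[-0.03,0.03,-0.7,0,2],[-0.03,0.03,-0.8,0,2],[-0.03,0.03,-0.9,0,2],[-0.03,0.03,-1.0,0,2],[-0.03,0.03,-1.1,0,2],[-0.03,0.03,-1.1,0,2]]}}

```text
clock: 7.1
position: [0.5547, -0.2592, 0.1743]
ee_rot: [-2.219, -2.223, 0.005]
force: [0.6, 0.1, -1.4]
width: 0.315
```

No contact at an estimated underside of 74 mm. Continue down in small steps.

>>> {"api": "carry_out", "payload": {"plan": [[0,0,-0.15,0,2],[0,0,-0.3,0,2],[0,0,-0.4,0,2],[0,0,-0.5,0,2],[0,0,-0.5,0,2]]}}

```text
clock: 7.6
position: [0.5545, -0.2592, 0.1691]
ee_rot: [-2.218, -2.223, 0.005]
force: [0.8, 0.2, -1.9]
width: 0.315
```

>>> {"api": "carry_out", "payload": {"plan": [[0,0,-0.1,0,2],[0,0,-0.2,0,2],[0,0,-0.3,0,2],[0,0,-0.4,0,2],[0,0,-0.4,0,2],[0,0,-0.4,0,2]]}}

```text
clock: 8.2
position: [0.5545, -0.2592, 0.1651]
ee_rot: [-2.218, -2.223, 0.005]
force: [1.0, 0.2, -1.9]
width: 0.315
```

>>> {"api": "carry_out", "payload": {"plan": [[0,0,-0.1,0,2],[0,0,-0.2,0,2],[0,0,-0.2,0,2],[0,0,-0.2,0,2]]}}

```text
clock: 8.6
position: [0.5546, -0.2592, 0.1635]
ee_rot: [-2.219, -2.223, 0.005]
force: [-1.5, 0.2, 4.7]
width: 0.318
```

Run:
```python
from h import *
st=arm.observe();print(st['force'],st['ft_torque'],st['position'])
```

```text
[-1.48403813  0.22032984  4.72760136] [0.17276747 0.41146709 0.01242803] [ 0.55462969 -0.2591882   0.16348375]
```

Contact with the hub: about 6.6 N, as expected. Now press down the 4 mm.

>>> {"api": "carry_out", "payload": {"plan": [[0,0,-0.1,0,2],[0,0,-0.2,0,2],[0,0,-0.3,0,2],[0,0,-0.4,0,2],[0,0,-0.4,0,2],[0,0,-0.4,0,2]]}}

```text
clock: 9.2
position: [0.5547, -0.2593, 0.1608]
ee_rot: [-2.219, -2.223, 0.004]
force: [-4.9, 1.9, 14.2]
width: 0.318
```

>>> {"api": "carry_out", "payload": {"plan": [[-0.05,0.02,-0.1,0,2],[-0.05,0.02,-0.2,0,2],[-0.1,0.03,-0.25,0,2],[-0.1,0.03,-0.25,0,2],[-0.1,0.03,-0.25,0,2]]}}

```text
clock: 9.7
position: [0.5545, -0.2593, 0.1607]
ee_rot: [2.218, 2.222, -0.002]
force: [-5.2, 2.3, 21.4]
width: 0.313
```

Run:
```python
from h import *
st=arm.observe();print(st['force'],st['ft_torque'],st['position'],st['width']*9.18)
w,dw=arm.get_image('wrist');s,d=arm.get_image('side')
save('press',np.hstack([cv2.resize(w[150:450,170:470],(400,400)),cv2.resize(s[130:230,320:420],(400,400),interpolation=cv2.INTER_CUBIC)]))
C=cam('wrist',st);ys,xs=np.nonzero(dw>0);uv=np.c_[xs,ys].astype(float);o,dd=ray(C,uv);P=o+dd*dw[ys,xs][:,None]
p=st['position'];r=np.hypot(P[:,0]-.5537,P[:,1]+.2581);m=(r<.041)&(r>.03)&(P[:,1]>p[1]+.005)&(abs(P[:,2]-.089)<.006)
A=np.c_[P[m][:,:2]-[.5537,-.2581],np.ones(m.sum())];f=np.linalg.lstsq(A,P[m][:,2],rcond=None)[0];print('top face plane',m.sum(),f)
```

```text
[-5.15218684  2.28302092 21.40172289] [0.64615779 1.34414018 0.0153137 ] [ 0.55445476 -0.25927749  0.16070432] 2.8776485901406077
top face plane 5228 [-0.0078939   0.03096331  0.0879911 ]
```

View pics/press.png

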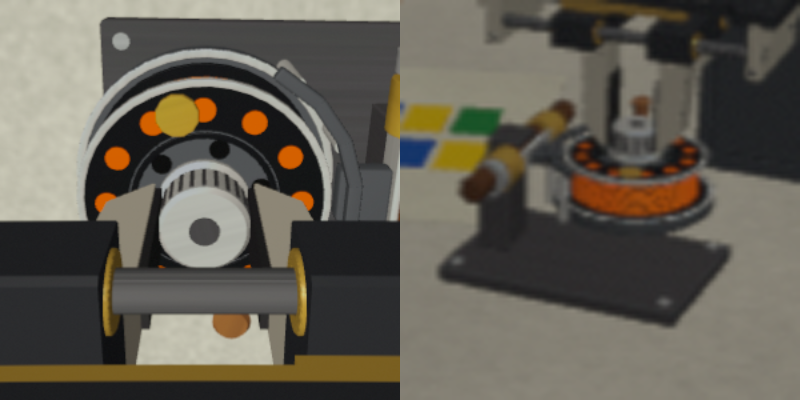

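The spool is seated with its back flange inside the rim. The z stop is hard (+7 N moved it only 0.1 mm). The top-face height and tilt match a home, level spool with no slip in the grip, and the push is about 22 N (limit 60). Final check, then hand in.

Run:
```python
from h import *
arm.get_image('side')
st=arm.observe();print(st['clock'],st['force'],st['position'],st['width']*9.18,abs(st['dq']).max())
if st['force'][2]>12: print(arm.sign_off())
```

```text
9.85 [-6.31099396  2.43599467 21.21163053] [ 0.55447801 -0.25925794  0.16073005] 2.925841164818904 0.0016390724623291727
the job is handed in; nothing more can be done
None
```

The orange spool is on the spindle, pressed home, and the arm is still holding it down. I handed the job in at 9.85 s, and the sign-off gives no verdict. I gripped the spool by its knob at 40 N and lowered it over the spindle. It dropped on at the first try with no sliding, and I then pressed it down about 4 mm to a hard stop.

**Last checks**
- **Push:** the wrist read about 21 N upward against a 60 N limit, and the arm was at rest.
- **Seating:** 7 N more push moved the spool only 0.1 mm, so it is at the bottom. Its top face measured 88 mm above the table against 89 mm expected, within the 2 mm calibration.
- **Grip:** the knob had not slipped in the fingers.

**Less certain points**
- **Side load:** about 6–7 N of sideways force remained on the wrist, and the last 1 mm correction in x did not remove it.
- **Tilt:** the camera showed a tilt of about 0.03 rad, the same before and after seating, so it may be camera bias. It is under the 0.06 rad limit.
- **Other objects:** nothing in the pictures I took showed them moved, but I did not measure them again.

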